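# Check a steriliser jar cap on the thread gauge and sort it

### The arm

A 7-joint arm with a two-finger parallel gripper is mounted at the origin on the work surface. World frame = base frame: x ahead of the robot, y to its left, z up, the work surface at z = 0. Lengths are in m, angles in degrees, forces in N, time in s.
With the tool pointing down it reaches from about 0.425 to 0.875 m from the base axis. Payload 4.7 kg.
Tool frame: the origin (TCP) lies at the centre of the arm's flange, where the gripper is bolted on; the fingertips stand 182 mm ahead of it and the grasp point (between the pads) lies 164 mm ahead of it; z points along the fingers, x is the direction in which the jaws open and shut, and the axes are right-handed (so a half turn about z gives the same grasp; the last joint's range is limited). The gripper opens to 87 mm and grips with 3 to 60 N. Pads are 19 mm wide; open, the fingers measure 117 mm over their backs; the gripper's body (75 mm by 190 mm) begins 51 mm behind the grasp point.
Start: joints at [-69.322, 18.392, -4.016, 83.108, 1.295, 78.541, -3.26], TCP at [0.221, 0.611, 0.405] pointing down, gripper open.
Joint ranges: [-163.93, 163.93], [-17.29, 119.83], [-79.2, 71.16], [3.27, 140.29], [-89.18, 269.18], [5.43, 117.66], [-154.24, 154.24]. Speed limits (degrees/s): [147.25, 147.25, 180, 180, 180, 180, 180].

### API

Orientations are given as [roll, pitch, yaw] about the fixed x, y, z axes, in that order (R = Rz(yaw) Ry(pitch) Rx(roll)).
In Python, from cell import env gives the robot as it stands. The module is installed in compiled form; this text tells all that it offers.
- The arm moves only by the tool carry_out, never from a script. Its argument "increments" is a list of rows, each a list of 5 numbers: the shift along the world's x, y, z in m, then the turn about the world's z in degrees, then the gripper's target within -1 to 1 (shut at 1, half-way at 0, fully open at -1). In form: [[dx, dy, dz, spin, jaw], ...]. A call has 1 to 20 rows; each row is the pose to reach, as a shift and turn from the pose commanded when the call began; what a row does not reach only later rows make up. A row lasts 1/10 s, in which the tool goes at most 50 mm and 8.59 degrees, less where a joint would pass 70% of its speed; a pose out of reach is approached as far as the arm can. A call with a gripper value outside its range is refused whole. The fingers move at their own pace and stop on an object; "grip_force" is the grip in N (left out, the last holds). Time passes only in rows, so rows that repeat a pose let the fingers close. It gives the time, the measured TCP pose, the force and the opening at its end, in the units of the state.
- env.get_obs(): the state, without advancing time (a new reading comes with each control period).
- env.read_camera(name): name is "side" or "top"; returns (picture, depth): 400x640x3 uint8, red, green, blue; 400x640 float32, m along the optical axis (not along the pixel's ray), 0 where there is no reading.
- env.get_calibration(name): a dict with "K" (3x3 intrinsics, pixels), "camera_from_world" (4x4, takes a point from world to camera coordinates). Camera axes: x right, y down, z forward; pixel columns grow to the right and rows downward; lengths in m; the calibration is good to about 2 mm. A picture is of the moment at which its call begins. get_calibration takes no time and is no camera call.
- env.sign_off(): hands the job in, once; it reports no verdict.
The state is a dict: "time_s": time; "qpos": joint angles; "joint_velocities": joint speeds; "effort": joint torques, N m; "tool_pos": TCP position; "tool_rot": TCP orientation; "force": force on the tool from outside, world axes, zero at the start; "wrist_torque": the same for the moment, N m; "grip_width": finger opening in m.
Only numpy, scipy, OpenCV 4.12 (cv2) and the standard library are available. Lean on these libraries where they do the work, as an engineer would, in place of code of your own. Each camera call takes 0.05 s, during which the arm holds its last target.

### The job

Screw the blue cap gently onto the steel thread gauge, turning it clockwise until it will not go any further, without ever forcing it. If it turns fully home, with its rim flat on the gauge's shoulder, unscrew it and put it in the green tray; if it jams before that, unscrew it and put it in the red tray. Set it down right way up without dropping it, let go, and leave the orange cap, bowl, jar and spatula alone.

Things in the scene. Friction and masses are not known exactly. Their poses are not given: they have to be found in the camera images.
- cap: Loose blue plastic screw cap standing rim down, 58 mm across, about 100 g. Hollow skirt 30 mm high, inner radius 22.5 mm; flat roof, its top 34 mm above the rim. Origin: centre of the rim's plane (underside); z up; x along the bar grip. Inside, two lugs (5 mm pins, 4 mm above the rim, reaching in to radius 16.5 mm) at +x and -x: same after a half turn. Good and bad caps look alike.
- cap_grip (a point): Centre of the blue cap's bar grip, 47 mm above the rim. The bar is 44 mm long (cap x), 12 mm wide and stands 27 mm above the roof, from 34 to 61 mm above the rim. A loose liner disc lies out of sight under the roof; a wrong, too thick liner is what makes a cap jam.
- gauge: Fixed thread gauge: grey plate 120 x 120 x 14 mm, on it a disc of radius 34 mm (the shoulder) and a steel post with a coarse right-hand two-start thread of lead 24 mm (3.8 mm per rad), outer radius 20.5 mm: clockwise seen from above screws a cap down. Origin: centre of the underside, on the table; z up; x along the black lines on the plate.
- gauge_shoulder (a point): Centre of the flat shoulder, 30 mm above the table, on the post's axis; axes as the gauge's. A good cap comes tight with its rim on the shoulder and its bar along the black lines (within about 15 degrees). In a bad cap the liner inside meets the post: it stops hard about 3 mm above the shoulder, bar 30 to 45 degrees short. Stop at 0.2 to 0.4 Nm; over 0.6 Nm is forcing.
- gauge_top (a point): Top of the post, 56 mm above the table (core radius 15 mm, tapering to 10.5 mm). Lower the cap over it with its bar across the black lines (cap x 90 degrees counter-clockwise from gauge x, up to 20 more): it rests with the rim 3 to 6 mm above the shoulder. Pushed down lightly and turned clockwise, it enters the thread at about 75 degrees. To remove, turn back to 90 degrees or more and lift.
- gauge_line (a point): Outer black line on the gauge's plate, 47 mm from the post's axis along gauge x, 14 mm above the table. An equal line lies opposite.
- pass_tray: Fixed aluminium tray with a green floor lining, for caps that turn fully home. 135 x 135 mm outside, 22 mm high, walls and floor 4 mm thick (lined floor about 4 mm above the table, open on top). Origin: centre of its underside; z up.
- reject_tray: Fixed tray of the same size with a red floor lining, for caps that jam. Origin: centre of its underside; z up. The two trays may stand in either place.
- bowl: Loose green plastic mixing bowl, 110 mm across, 55 mm high: bystander. Origin: centre of its underside.
- jar: Loose amber jar with a white lid, 64 mm across, 85 mm high: bystander. Origin: centre of its underside.
- spatula: Loose spatula, 200 mm long, with a wooden handle: bystander. Origin: middle of its length, on the table; x along its length.
- orange_cap: Another cap of the same shape, orange, not to be checked now: bystander. Origin: centre of its underside.
Mind the look-alikes: they are no part of the job. There is more than one size of the cap; the one meant has the size given above.

How it is judged:
By the outcome, as a careful person would: the job done as asked, in the order asked, and still so for the second after the job is handed in, with the robot touching nothing.
It also fails if it takes over 67 s, if anything falls off the work surface, if the arm or the gripper's body presses on something with over 40 N, if the wrist force passes 120 N, or if a joint passes its speed limit or range.

## Working session

There is one attempt and no reset: what is moved stays moved. The work goes in short steps, Python scripts to look and compute and a tool call to move; the robot and the scene stay as the last step left them, time stands still between calls to the robot, and variables do not carry over. Pictures are saved under pics/ and viewed, and the job is handed in when it is done.

Besides the shell and the picture viewer there is one more tool, called after "Call:" as name(argument=value, ...) on one line, values as JSON. carry_out: Moves the arm, as the interface text tells. Its arguments: {"type":"object","properties":{"increments":{"type":"array"},"grip_force":{"type":"number"}},"required":["increments"]}

```bash
mkdir -p pics
cat > h.py <<'E'
import numpy as np, cv2
from cell import env
def cal(n):
    c=env.get_calibration(n); return np.array(c["K"]),np.array(c["camera_from_world"])
def ray(n,u,v,z):
    K,T=cal(n); R,t=T[:3,:3],T[:3,3]; o=-R.T@t; d=R.T@np.linalg.inv(K)@[u,v,1]
    return o+d*(z-o[2])/d[2]
def proj(n,p):
    K,T=cal(n); q=K@(T[:3,:3]@np.array(p)+T[:3,3]); return q[:2]/q[2]
def cloud(n,dep):
    K,T=cal(n); v,u=np.mgrid[:400,:640]; c=np.stack([(u-K[0,2])/K[0,0]*dep,(v-K[1,2])/K[1,1]*dep,dep],-1)
    w=(c-T[:3,3])@T[:3,:3]; w[dep==0]=np.nan; return w
E
python3 - <<'E'
from h import *
for n in("top","side"):
    p,d=env.read_camera(n); np.savez(f"{n}0.npz",p=p,d=d); cv2.imwrite(f"pics/{n}0.png",p[:,:,::-1])
    K,T=cal(n); print(n,K,(-T[:3,:3].T@T[:3,3]).round(3),T.round(3))
print(env.get_obs())
E
```

```text
top [[382.33687253   0.         312.7160633 ]
 [  0.         382.33687253 206.97840129]
 [  0.           0.           1.        ]] [ 0.428 -0.039  0.977] [[-0.024 -1.     0.012 -0.041]
 [-0.991  0.022 -0.132  0.554]
 [ 0.132 -0.016 -0.991  0.911]
 [ 0.     0.     0.     1.   ]]
side [[363.94228832   0.         312.2504952 ]
 [  0.         363.94228832 195.54684237]
 [  0.           0.           1.        ]] [ 0.458 -0.811  0.581] [[ 0.995 -0.1    0.021 -0.549]
 [-0.039 -0.555 -0.831  0.05 ]
 [ 0.095  0.826 -0.556  0.95 ]
 [ 0.     0.     0.     1.   ]]
{'time_s': 0.1, 'qpos': array([-69.32266671,  18.4332825 ,  -4.01642212,  83.1679676 ,
         1.29625285,  78.53834352,  -3.26175452]), 'joint_velocities': array([ 0.03446061, -0.09356498,  0.07334327, -0.1671798 , -0.06490999,
        0.07286235, -0.03468819]), 'effort': array([ 3.74258743e-04, -4.92572880e+01, -4.05468028e-01, -3.13397241e+01,
       -6.40497054e-02,  3.94385273e-02,  5.60470471e-05]), 'tool_pos': array([0.22088533, 0.61112769, 0.40378759]), 'tool_rot': array([1.79993710e+02, 9.42918074e-02, 7.01315979e+01]), 'force': array([ 0.09039819, -0.06294134,  0.26483105]), 'wrist_torque': array([ 0.07378274, -0.01527312, -0.04968065]), 'grip_width': 0.08666318857679836}
```

View pics/top0.png

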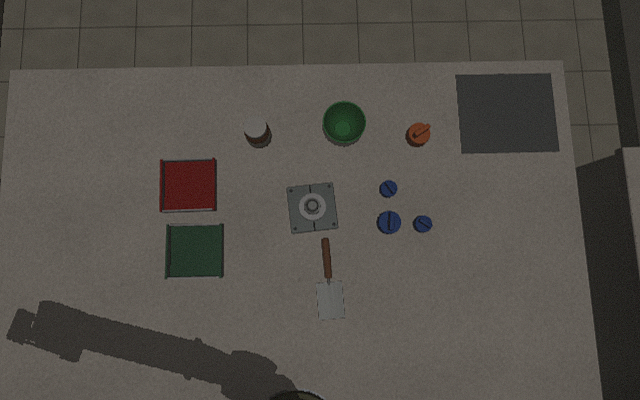

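View pics/side0.png

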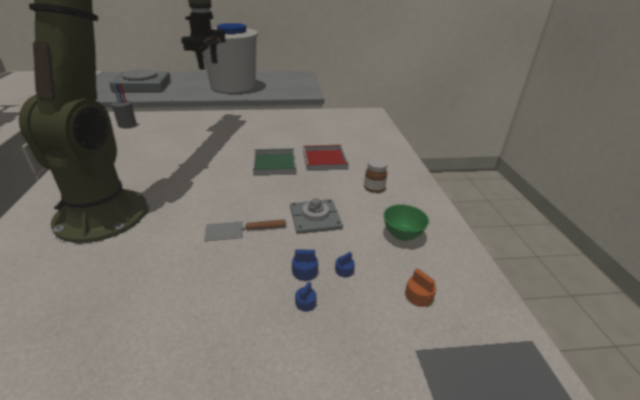

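The top view shows three blue caps, with the largest at (389,222). The gauge is at (313,207), the red tray at (189,185) and the green tray at (195,251). The spatula lies just below the gauge. Next I'll measure these.

Run:
```python
from h import *
t=np.load("top0.npz");p,d=t["p"],t["d"]; w=cloud("top",d)
c=cv2.resize(p[160:260,270:450],None,fx=4.4,fy=4.4,interpolation=cv2.INTER_CUBIC); c=cv2.convertScaleAbs(c,alpha=1.6)
cv2.imwrite("pics/crop_top0.png",c[:,:,::-1])
s=np.load("side0.npz");c=cv2.resize(s["p"][180:320,270:450],None,fx=4.2,fy=4.2,interpolation=cv2.INTER_CUBIC); cv2.imwrite("pics/crop_side0.png",c[:,:,::-1])
for n in("top","side"):
    z=np.load(n+"0.npz"); hsv=cv2.cvtColor(z["p"],cv2.COLOR_RGB2HSV); W=cloud(n,z["d"])
    for nm,lo,hi in(("blue",(105,120,30),(130,255,255)),("red",(172,150,60),(180,255,255)),("red0",(0,180,60),(4,255,255)),("green",(60,60,30),(90,255,255))):
        m=cv2.inRange(hsv,lo,hi); k,l,st,ce=cv2.connectedComponentsWithStats(m)
        for i in range(1,k):
            if st[i,4]>40:
                q=W[l==i]; q=q[~np.isnan(q[:,0])]; print(n,nm,st[i],ce[i].round(1),"med",np.median(q,0).round(3),"min",q.min(0).round(3),"max",q.max(0).round(3))
```

```text
top blue [381 181  16  16 149] [388.6 188. ] med [ 0.598 -0.245  0.027] min [ 0.58  -0.266  0.015] max [ 0.617 -0.227  0.049]
top blue [378 211  23  23 305] [389.6 221.7] med [ 0.512 -0.241  0.036] min [ 0.485 -0.27   0.023] max [ 0.539 -0.217  0.067]
top blue [415 216  17  16 151] [423.  223.2] med [ 0.506 -0.327  0.028] min [ 0.488 -0.348  0.013] max [ 0.526 -0.309  0.051]
top red0 [179 168  16  18  53] [185.4 174.7] med [0.652 0.271 0.007] min [0.622 0.249 0.004] max [0.666 0.289 0.011]
top green [ 323  101   43   42 1055] [343.7 122. ] med [ 0.777 -0.14   0.021] min [ 0.714 -0.192 -0.002] max [ 0.819 -0.084  0.06 ]
top green [165 225   4  54  80] [166.5 251.1] med [0.456 0.309 0.024] min [0.388 0.306 0.017] max [0.518 0.312 0.028]
top green [ 170  224   52   54 2304] [195.9 250.8] med [0.452 0.242 0.007] min [ 0.387  0.175 -0.   ] max [0.517 0.308 0.027]
side blue [218  24  27   9 186] [231.7  27.5] med [0.276 1.056 0.282] min [0.212 1.033 0.264] max [0.332 1.133 0.288]
side blue [296 251  18   3  52] [304.5 252. ] med [ 0.51  -0.248  0.061] min [ 0.492 -0.252  0.058] max [ 0.527 -0.244  0.063]
side blue [337 254  16  16 125] [345.  263.6] med [ 0.596 -0.257  0.026] min [ 0.579 -0.27   0.024] max [ 0.613 -0.242  0.048]
side blue [293 259  24  12 192] [304.3 264.8] med [ 0.508 -0.258  0.034] min [ 0.485 -0.274  0.028] max [ 0.534 -0.239  0.04 ]
side blue [296 284  19  20 194] [305.4 295.6] med [ 0.505 -0.339  0.027] min [ 0.486 -0.352  0.022] max [ 0.522 -0.316  0.048]
side green [256 155  37  14 478] [273.8 161.4] med [0.45  0.251 0.007] min [0.392 0.174 0.003] max [0.51  0.304 0.026]
side green [ 384  205   44   35 1118] [405.1 220.8] med [ 0.77  -0.115  0.036] min [ 0.71  -0.193  0.004] max [ 0.815 -0.086  0.058]
```

View pics/crop_top0.png

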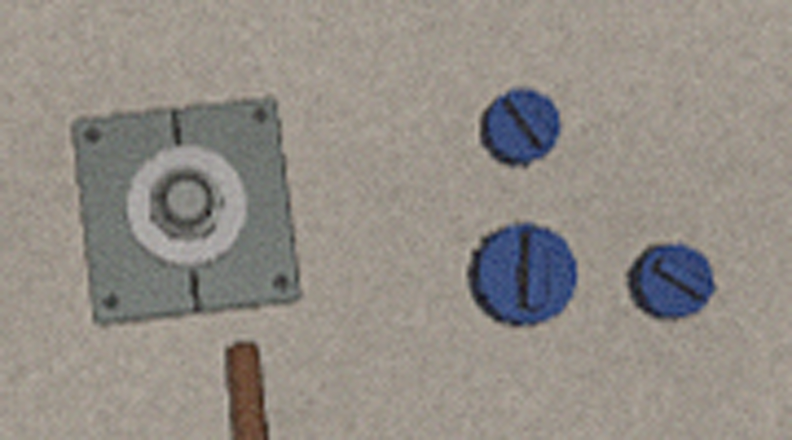

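View pics/crop_side0.png

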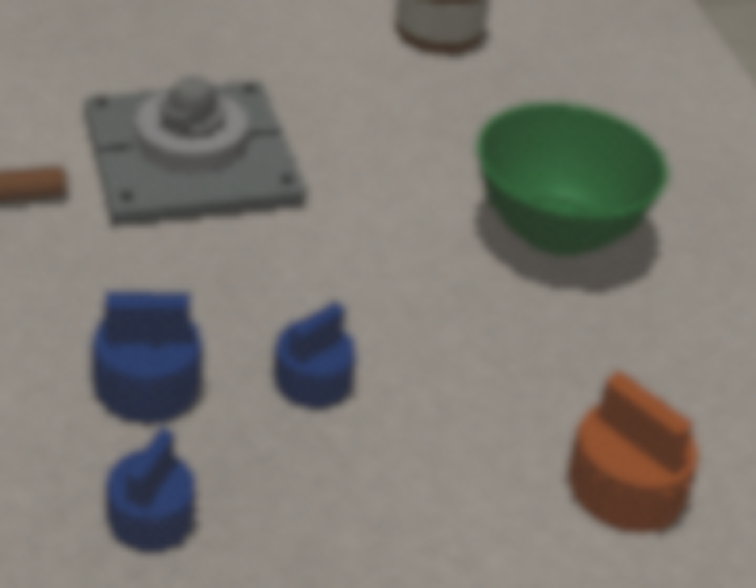

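Run:
```python
from h import *
z=np.load("top0.npz");p,d=z["p"],z["d"];W=cloud("top",d); g=p.astype(int).sum(2)
# noise floor of table
tab=W[300:330,420:520].reshape(-1,3); print("table z",np.nanmean(tab[:,2]),np.nanstd(tab[:,2]))
hsv=cv2.cvtColor(p,cv2.COLOR_RGB2HSV)
# cap
m=cv2.inRange(hsv,(105,100,20),(130,255,255))>0; m[:205]=0;m[240:]=0;m[:,:372]=0;m[:,406:]=0
b=m&(W[...,2]>0.052); v,u=np.nonzero(b); q=np.array([ray("top",a,c,0.061) for a,c in zip(u,v)])
r=cv2.minAreaRect(np.float32(q[:,:2]*1000)); print("bar top px",len(q),q.mean(0).round(4),r, np.linalg.eigh(np.cov(q[:,:2].T)))
b=m&(W[...,2]>0.03)&(W[...,2]<0.04); v,u=np.nonzero(b); q=np.array([ray("top",a,c,0.034) for a,c in zip(u,v)]); print("roof",cv2.minEnclosingCircle(np.float32(q[:,:2]*1000)))
# gauge lines
sub=p[183:234,285:341]; 
for k,(r0,r1,c0,c1) in {"up":(184,194,304,318),"lo":(221,232,308,322)}.items():
    s=g[r0:r1,c0:c1].astype(float); wt=np.clip(np.median(s)-30-s,0,None); vv,uu=np.mgrid[r0:r1,c0:c1]; 
    U,V=(wt*uu).sum()/wt.sum(),(wt*vv).sum()/wt.sum(); print(k,U,V,ray("top",U,V,0.014).round(4))
# shoulder by brightness
sh=(g>np.percentile(g[183:234,285:341],75)); mm=np.zeros_like(sh); mm[190:224,296:330]=1
med=np.median(g[195:222,289:296]); print(med, g[207,285:341])
b=(W[...,2]>0.024)&(W[...,2]<0.035); b[:188]=0;b[228:]=0;b[:,:293]=0;b[:,333:]=0
v,u=np.nonzero(b); q=np.array([ray("top",a,c,0.03) for a,c in zip(u,v)]); print("shoulder depth",cv2.minEnclosingCircle(np.float32(q[:,:2]*1000)),q.mean(0))
b=(W[...,2]>0.05)&(W[...,2]<0.062); b[:188]=0;b[228:]=0;b[:,:293]=0;b[:,333:]=0
v,u=np.nonzero(b); q=np.array([ray("top",a,c,0.056) for a,c in zip(u,v)]); print("post top",q.mean(0),len(q))
# plate rect
b=(W[...,2]>0.009); b[:175]=0;b[240:]=0;b[:,:278]=0;b[:,348:]=0
b=cv2.morphologyEx(b.astype(np.uint8),cv2.MORPH_OPEN,np.ones((5,5))); ct=max(cv2.findContours(b,0,2)[0],key=cv2.contourArea)
q=np.float32([ray("top",*c[0],0.014)[:2]*1000 for c in ct]); print("plate",cv2.minAreaRect(q))
z=np.load("side0.npz");p,d=z["p"],z["d"];W=cloud("side",d)
b=(W[...,2]>0.05)&(W[...,2]<0.062); b[:190]=0;b[220:]=0;b[:,:300]=0;b[:,335:]=0
print("side post",W[b].mean(0),b.sum())
```

```text
table z 0.0015965690719393106 0.0017156916594066676
bar top px 83 [ 0.5142 -0.2436  0.061 ] ((513.046142578125, -243.89517211914062), (9.696948051452637, 41.452842712402344), 87.09849548339844) EighResult(eigenvalues=array([1.07605705e-05, 1.55028079e-04]), eigenvectors=array([[-0.09179022, -0.99577837],
       [-0.99577837,  0.09179022]]))
roof ((513.3812255859375, -243.0017852783203), 27.55923080444336)
up 309.55841121495325 188.62032710280374 [ 0.6039 -0.0473  0.014 ]
lo 313.6891047883414 226.07772380291465 [ 0.5077 -0.0555  0.014 ]
212.0 [257 282 273 232 199 213 222 215 212 213 215 218 204 214 315 323 304 311
 312 224 195 169 139 178 243 257 264 261 260 259 254 159 115 220 249 251
 296 307 293 298 290 211 220 221 206 218 214 220 219 212 153 256 281 281
 280 281]
shoulder depth ((557.0579833984375, -51.64027404785156), 34.168495178222656) [ 0.55592112 -0.05189256  0.03      ]
post top [ 0.55651301 -0.05133524  0.056     ] 111
plate ((557.0130615234375, -51.63843536376953), (119.96874237060547, 119.61785125732422), 5.396800994873047)
side post [ 0.55379946 -0.05703777  0.05516027] 69
```

The measurements agree with the given sizes:

| Item | Position (m) | Yaw / bar angle |
|---|---|---|
| Cap | (0.513, -0.2435) | bar about -4° |
| Gauge | (0.557, -0.0515) | about 5° |

I'll move above the cap.

Call:
carry_out(increments=[[0.33,-0.39,0,-164,0.2],[0.33,-0.39,0,-164,0.2],[0.33,-0.39,0,-164,0.2],[0.33,-0.39,0,-164,0.2],[0.33,-0.39,0,-164,0.2],[0.33,-0.39,0,-164,0.2],[0.33,-0.39,0,-164,0.2],[0.33,-0.39,0,-164,0.2],[0.33,-0.39,0,-164,0.2],[0.33,-0.39,0,-164,0.2],[0.292,-0.8545,-0.1,-164,0.2],[0.292,-0.8545,-0.1,-164,0.2],[0.292,-0.8545,-0.1,-164,0.2],[0.292,-0.8545,-0.1,-164,0.2],[0.292,-0.8545,-0.1,-164,0.2],[0.292,-0.8545,-0.1,-164,0.2],[0.292,-0.8545,-0.1,-164,0.2],[0.292,-0.8545,-0.1,-164,0.2],[0.292,-0.8545,-0.1,-164,0.2],[0.292,-0.8545,-0.1,-164,0.2]], grip_force=20)

```text
time_s: 2.1
tool_pos: [0.5115, -0.2467, 0.3042]
tool_rot: [180.0, -0.1, -94.3]
force: [-0.2, 0.4, -0.5]
grip_width: 0.035
```

Call:
carry_out(increments=[[0,0,-0.02,0,0.2],[0,0,-0.045,0,0.2],[0,0,-0.065,0,0.2],[0,0,-0.075,0,0.2],[0,0,-0.075,0,0.2]])

```text
time_s: 2.6
tool_pos: [0.5123, -0.2428, 0.2283]
tool_rot: [179.8, 0.0, -93.9]
force: [0.3, -0.5, -0.4]
grip_width: 0.0343
```

Run:
```python
from h import *
p,d=env.read_camera("side"); q=cv2.resize(p[150:330,220:440],None,fx=3.2,fy=3.2,interpolation=cv2.INTER_CUBIC); cv2.imwrite("pics/s1.png",q[:,:,::-1])
o=env.get_obs(); print(o["tool_pos"],o["tool_rot"],o["force"],o["wrist_torque"],o["time_s"])
```

```text
[ 0.51282609 -0.24311618  0.22954938] [ 1.79938559e+02 -7.68829650e-03 -9.38661475e+01] [0.80112416 0.62364853 0.40482197] [-0.03165503  0.16106906 -0.00586968] 2.65
```

View pics/s1.png

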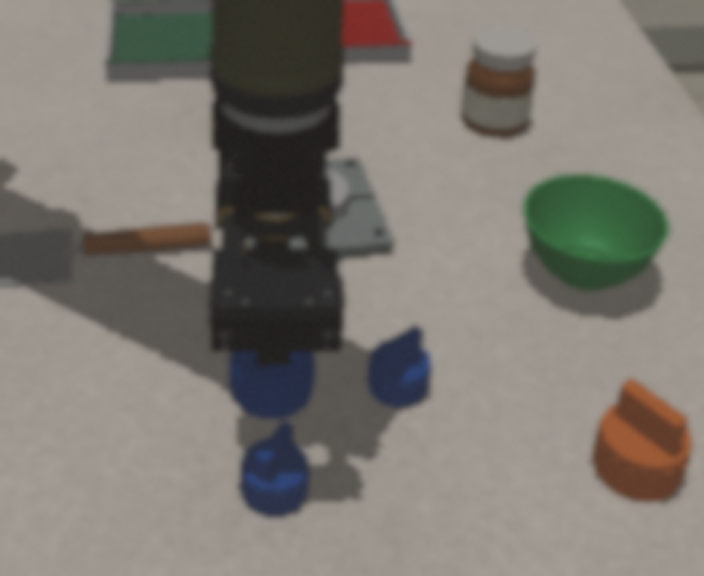

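The fingers straddle the bar of the big cap at picture position (272,355). I'll lower the last 9 mm and grip.

Call:
carry_out(increments=[[0,0,-0.005,0,0.2],[0,0,-0.009,0,0.2],[0,0,-0.009,0,1],[0,0,-0.009,0,1],[0,0,-0.009,0,1],[0,0,-0.009,0,1],[0,0,-0.009,0,1],[0,0,-0.009,0,1]], grip_force=25)

```text
time_s: 3.45
tool_pos: [0.5131, -0.2433, 0.2211]
tool_rot: [-180.0, -0.0, -93.9]
force: [0.4, -0.4, 1.4]
grip_width: 0.0116
```

Call:
carry_out(increments=[[0,0,0.03,0,1],[0,0,0.07,0,1],[0,0,0.1,8,1],[0.01,0.045,0.1,16,1],[0.02,0.09,0.1,24,1],[0.03,0.13,0.1,32,1],[0.04,0.165,0.1,40,1],[0.044,0.192,0.1,48,1],[0.044,0.192,0.1,56,1],[0.044,0.192,0.1,64,1],[0.044,0.192,0.1,72,1],[0.044,0.192,0.1,80,1],[0.044,0.192,0.1,88,1],[0.044,0.192,0.1,96,1],[0.044,0.192,0.1,103,1],[0.044,0.192,0.1,107,1],[0.044,0.192,0.1,109,1],[0.044,0.192,0.1,109,1],[0.044,0.192,0.1,109,1]])

```text
time_s: 5.35
tool_pos: [0.5568, -0.0512, 0.3205]
tool_rot: [-180.0, 0.0, 15.1]
force: [-0.6, -0.7, -0.9]
grip_width: 0.012
```

Run:
```python
from h import *
for n in("side","top"):
    p,d=env.read_camera(n); np.savez(n+"2.npz",p=p,d=d)
    a=(110,240,240,400) if n=="side" else (150,260,250,400)
    q=cv2.resize(p[a[0]:a[1],a[2]:a[3]],None,fx=4,fy=4,interpolation=cv2.INTER_CUBIC); cv2.imwrite(f"pics/{n}2.png",cv2.convertScaleAbs(q,alpha=1.5)[:,:,::-1])
o=env.get_obs(); print(o["tool_pos"],o["tool_rot"],o["force"],o["wrist_torque"],o["time_s"],o["qpos"].round())
```

```text
[ 0.55687376 -0.05119093  0.32064214] [-1.79999308e+02  1.02702069e-02  1.50944893e+01] [-0.68900805 -0.09751865 -0.92639153] [-0.08528078  0.02046185  0.01418357] 5.45 [-21.  11.  27. 103.  -5.  67.  22.]
```

View pics/side2.png

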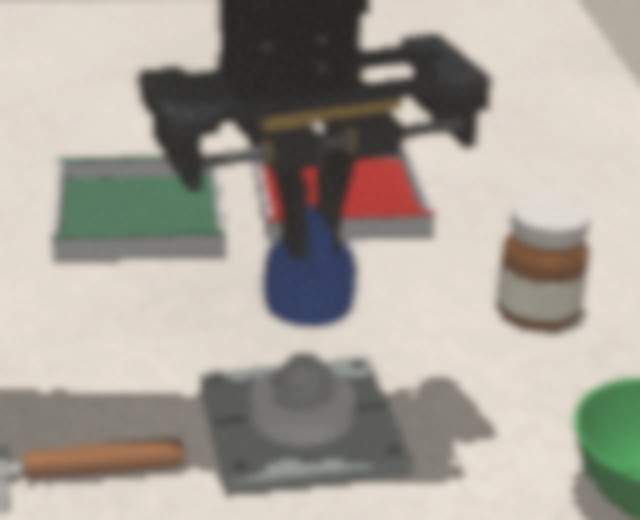

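View pics/top2.png

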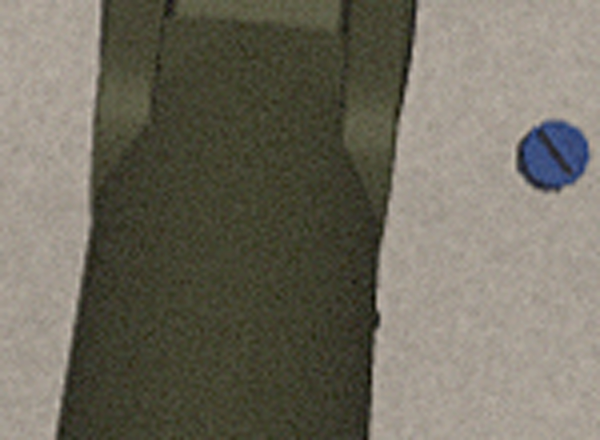

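The cap is held upright above the gauge, about (317,180) in the full side frame. I'll check its offset in the hand against the predicted outline.

Run:
```python
from h import *
z=np.load("side2.npz");p,d=z["p"],z["d"]
hsv=cv2.cvtColor(p,cv2.COLOR_RGB2HSV); m=cv2.inRange(hsv,(105,90,20),(130,255,255)); m[:150]=0;m[200:]=0;m[:,:295]=0;m[:,340:]=0
v,u=np.nonzero(m); print("mask",u.min(),u.max(),v.max())
# skirt profile: left/right edges rows
for r in range(176,192): 
    c=np.nonzero(m[r])[0]; print(r,c.min() if len(c) else 0,c.max() if len(c) else 0,end="; ")
a=np.linspace(0,2*np.pi,200)
for cy in(-0.0535,-0.0515,-0.0495):
    P=[]
    for h in(0.0995,0.1295):
        P+= [proj("side",[0.557+.029*np.cos(t),cy+.029*np.sin(t),h]) for t in a]
    P=np.array(P); print("\npred",cy,P[:,0].min(),P[:,0].max(),P[:,1].max())
W=cloud("side",d); q=W[m>0]; q=q[(q[:,2]>.1)&(q[:,2]<.13)]; print(np.nanmin(q,0),np.nanpercentile(q[:,1],[2,10,50]),np.nanmean(q[:,0]), np.nanpercentile(q[:,0],[1,99]))
# baseline same bias: the post in side0
z0=np.load("side0.npz");W0=cloud("side",z0["d"]); b=(W0[...,2]>0.031)&(W0[...,2]<0.053); b[:190]=0;b[225:]=0;b[:,:300]=0;b[:,335:]=0
print("post",np.nanpercentile(W0[b],[2,50,98],axis=0))
```

```text
mask 307 327 189
176 308 326; 177 308 327; 178 308 327; 179 307 326; 180 307 326; 181 307 326; 182 307 326; 183 307 326; 184 308 326; 185 308 326; 186 308 325; 187 309 325; 188 310 324; 189 313 322; 190 0 0; 191 0 0; 
pred -0.0535 305.5032368031449 329.45358462425304 192.24810612448198

pred -0.0515 305.43492672192275 329.33946727049704 191.7951305516461

pred -0.0495 305.3668658578869 329.2257738105567 191.3438511088669
[ 0.53031491 -0.08250431  0.10629248] [-0.08194348 -0.08122761 -0.07800047] 0.5521967049740848 [0.53064993 0.57555659]
post [[ 0.52318318 -0.08384945  0.03102168]
 [ 0.55139702 -0.06528996  0.03571734]
 [ 0.58360612 -0.03653902  0.0517794 ]]
```

The offset is within about 1 mm, so I'll lower the cap over the post.

Call:
carry_out(increments=[[0,0,-0.015,0,1],[0,0,-0.025,0,1],[0,0,-0.035,0,1],[0,0,-0.042,0,1],[0,0,-0.048,0,1],[0,0,-0.053,0,1],[0,0,-0.057,0,1],[0,0,-0.059,0,1]])

```text
time_s: 6.25
tool_pos: [0.5568, -0.0512, 0.2615]
tool_rot: [-180.0, 0.0, 15.1]
force: [-1.6, 0.1, -0.5]
grip_width: 0.0119
```

Call:
carry_out(increments=[[0,0,-0.001,0,1],[0,0,-0.002,0,1],[0,0,-0.003,0,1],[0,0,-0.004,0,1],[0,0,-0.004,0,1]])

```text
time_s: 6.75
tool_pos: [0.5567, -0.0511, 0.2576]
tool_rot: [-180.0, 0.0, 15.1]
force: [-1.5, 0.1, -0.6]
grip_width: 0.0119
```

Call:
carry_out(increments=[[0,0,-0.001,0,1],[0,0,-0.002,0,1],[0,0,-0.002,0,1],[0,0,-0.003,0,1],[0,0,-0.003,0,1]])

```text
time_s: 7.25
tool_pos: [0.5569, -0.0512, 0.2559]
tool_rot: [-180.0, 0.0, 15.1]
force: [-5.9, 0.1, 8.1]
grip_width: 0.012
```

Contact came at about 5 mm above the shoulder with 8 N. Now I'll start turning clockwise.

Call:
carry_out(increments=[[-0.0005,0,0,-4,1],[-0.0005,0,0,-8,1],[-0.0005,0,0,-12,1],[-0.0005,0,0,-16,1],[-0.0005,0,0,-16,1]])

```text
time_s: 7.75
tool_pos: [0.5566, -0.0514, 0.2551]
tool_rot: [180.0, -0.0, -0.9]
force: [-2.9, -0.3, 2.7]
grip_width: 0.0115
```

```bash
cat > o.py <<'E'
from h import *
o=env.get_obs(); print("t",o["time_s"],o["tool_pos"].round(4),"yaw",o["tool_rot"][2].round(2),o["tool_rot"][:2].round(1),"F",o["force"].round(1),"M",o["wrist_torque"].round(3),o["grip_width"].round(4), "q7",o["effort"][6].round(3))
E
python3 o.py
```

```text
Traceback (most recent call last):
  File "o.py", line 2, in <module>
    o=env.get_obs(); print("t",o["time_s"],o["tool_pos"].round(4),"yaw",o["tool_rot"][2].round(2),o["tool_rot"][:2].round(1),"F",o["force"].round(1),"M",o["wrist_torque"].round(3),o["grip_width"].round(4), "q7",o["effort"][6].round(3))
                                                                                                                                                                                    ^^^^^^^^^^^^^^^^^^^^^
AttributeError: 'float' object has no attribute 'round'
```

Call:
carry_out(increments=[[0,0,-0.0005,-4,1],[0,0,-0.0005,-8,1],[0,0,-0.001,-12,1],[0,0,-0.001,-16,1],[0,0,-0.0015,-20,1],[0,0,-0.0015,-20,1]])

```text
time_s: 8.35
tool_pos: [0.5569, -0.0514, 0.2538]
tool_rot: [-180.0, -0.1, -20.8]
force: [-2.8, -1.3, 2.9]
grip_width: 0.0115
```

```bash
sed -i 's/o\["grip_width"\].round(4)/o["grip_width"]/' o.py; python3 o.py
```

```text
t 8.35 [ 0.5569 -0.0514  0.2538] yaw -20.8 [-1.8e+02 -1.0e-01] F [-2.8 -1.3  2.9] M [-0.295  0.56  -0.019] 0.011547726251997879 q7 -0.427
```

Call:
carry_out(increments=[[0,0,-0.0003,-4,1],[0,0,-0.0006,-8,1],[0,0,-0.0008,-12,1],[0,0,-0.0008,-12,1],[0,0,-0.0008,-12,1]])

```text
time_s: 8.85
tool_pos: [0.557, -0.0514, 0.253]
tool_rot: [-180.0, -0.1, -32.7]
force: [0.3, -0.5, 3.9]
grip_width: 0.0119
```

```bash
python3 o.py
```

```text
t 8.85 [ 0.557  -0.0514  0.253 ] yaw -32.69 [-1.8e+02 -1.0e-01] F [ 0.3 -0.5  3.9] M [-0.374  0.167  0.025] 0.011872017120449786 q7 -0.026
```

Call:
carry_out(increments=[[0,0,-0.0001,-2,1],[0,0,-0.0003,-4,1],[0,0,-0.0003,-4,1]])

```text
time_s: 9.15
tool_pos: [0.5571, -0.0513, 0.2527]
tool_rot: [-179.9, -0.1, -36.8]
force: [0.6, -0.5, 3.6]
grip_width: 0.0112
```

```bash
python3 o.py
```

```text
t 9.15 [ 0.5571 -0.0513  0.2527] yaw -36.76 [-1.799e+02 -1.000e-01] F [ 0.6 -0.5  3.6] M [-0.404 -0.032  0.001] 0.011236297986044736 q7 -0.245
```

Call:
carry_out(increments=[[0,0,-0.0001,-2,1],[0,0,-0.0002,-3,1],[0,0,-0.0002,-3,1]])

```text
time_s: 9.45
tool_pos: [0.557, -0.0512, 0.2524]
tool_rot: [-179.9, -0.1, -39.8]
force: [1.7, -1.4, 4.4]
grip_width: 0.0119
```

```bash
python3 o.py
```

```text
t 9.45 [ 0.557  -0.0512  0.2524] yaw -39.79 [-1.799e+02 -1.000e-01] F [ 1.7 -1.4  4.4] M [-0.365 -0.266  0.042] 0.011920719008404098 q7 -0.142
```

Bar is at 45° relative to the gauge lines with little torque. Continuing in 2–3° steps.

Call:
carry_out(increments=[[0,0,-0.0001,-1.5,1],[0,0,-0.0002,-3,1],[0,0,-0.0002,-3,1]])

```text
time_s: 9.75
tool_pos: [0.5567, -0.0512, 0.2521]
tool_rot: [-180.0, -0.0, -42.9]
force: [0.5, -1.4, 6.2]
grip_width: 0.012
```

```bash
python3 o.py
```

```text
t 9.75 [ 0.5567 -0.0512  0.2521] yaw -42.92 [-180.   -0.] F [ 0.5 -1.4  6.2] M [-0.359 -0.193  0.032] 0.011953550436924597 q7 -0.178
```

Call:
carry_out(increments=[[0,0,-0.0001,-1.5,1],[0,0,-0.0001,-3,1],[0,0,-0.0001,-3,1]])

```text
time_s: 10.05
tool_pos: [0.5564, -0.051, 0.2518]
tool_rot: [-180.0, 0.0, -45.9]
force: [0.2, -0.1, 5.9]
grip_width: 0.0119
```

```bash
python3 o.py
```

```text
t 10.05 [ 0.5564 -0.051   0.2518] yaw -45.92 [-180.    0.] F [ 0.2 -0.1  5.9] M [-0.123 -0.041 -0.05 ] 0.011901831186188962 q7 -0.111
```

Call:
carry_out(increments=[[0,0,-0.0001,-1.5,1],[0,0,-0.0002,-3,1],[0,0,-0.0002,-3,1]])

```text
time_s: 10.35
tool_pos: [0.5563, -0.0508, 0.2516]
tool_rot: [180.0, 0.1, -48.9]
force: [0.1, 0.5, 6.0]
grip_width: 0.0118
```

```bash
python3 o.py
```

```text
t 10.35 [ 0.5563 -0.0508  0.2516] yaw -48.91 [1.8e+02 1.0e-01] F [0.1 0.5 6. ] M [-0.028  0.148  0.013] 0.011752359629560699 q7 -0.134
```

Call:
carry_out(increments=[[0,0,-0.0001,-1.5,1],[0,0,-0.0002,-3,1],[0,0,-0.0002,-3,1]])

```text
time_s: 10.65
tool_pos: [0.556, -0.0505, 0.2514]
tool_rot: [180.0, 0.1, -51.9]
force: [-1.4, 0.5, 7.0]
grip_width: 0.0119
```

```bash
python3 o.py
```

```text
t 10.65 [ 0.556  -0.0505  0.2514] yaw -51.91 [1.8e+02 1.0e-01] F [-1.4  0.5  7. ] M [0.161 0.389 0.025] 0.011931226142883633 q7 -0.164
```

Call:
carry_out(increments=[[-0.0003,0.0003,-0.0001,-1.5,1],[-0.0003,0.0003,-0.0002,-3,1],[-0.0003,0.0003,-0.0002,-3,1]])

```text
time_s: 10.95
tool_pos: [0.5558, -0.0502, 0.2513]
tool_rot: [180.0, 0.1, -54.9]
force: [-1.4, 0.5, 7.6]
grip_width: 0.0117
```

```bash
python3 o.py
```

```text
t 10.95 [ 0.5558 -0.0502  0.2513] yaw -54.9 [1.8e+02 1.0e-01] F [-1.4  0.5  7.6] M [ 0.201  0.359 -0.027] 0.011749914664361113 q7 -0.166
```

Call:
carry_out(increments=[[0,0,-0.0001,-1.5,1],[0,0,-0.0002,-3,1],[0,0,-0.0002,-3,1]])

```text
time_s: 11.25
tool_pos: [0.5559, -0.0502, 0.2511]
tool_rot: [-180.0, 0.1, -57.9]
force: [-1.1, -1.2, 7.0]
grip_width: 0.0121
```

```bash
python3 o.py
```

```text
t 11.25 [ 0.5559 -0.0502  0.2511] yaw -57.9 [-1.8e+02  1.0e-01] F [-1.1 -1.2  7. ] M [0.175 0.159 0.007] 0.012135707095560645 q7 -0.147
```

Call:
carry_out(increments=[[0,0,-0.0001,-2,1],[0,0,-0.0003,-4,1],[0,0,-0.0004,-6,1],[0,0,-0.0004,-6,1]])

```text
time_s: 11.65
tool_pos: [0.5562, -0.0503, 0.251]
tool_rot: [-180.0, 0.1, -63.9]
force: [-0.2, 0.4, 7.8]
grip_width: 0.0114
```

```bash
python3 o.py
```

```text
t 11.65 [ 0.5562 -0.0503  0.251 ] yaw -63.9 [-1.8e+02  1.0e-01] F [-0.2  0.4  7.8] M [-0.016  0.186 -0.015] 0.011423010248261471 q7 -0.158
```

Call:
carry_out(increments=[[0,0,-0.0001,-2,1],[0,0,-0.0003,-4,1],[0,0,-0.0003,-4,1]])

```text
time_s: 11.95
tool_pos: [0.5564, -0.0505, 0.251]
tool_rot: [-180.0, 0.0, -67.9]
force: [0.2, -0.1, 9.8]
grip_width: 0.0115
```

```bash
python3 o.py
```

```text
t 11.95 [ 0.5564 -0.0505  0.251 ] yaw -67.91 [-180.    0.] F [ 0.2 -0.1  9.8] M [-0.023  0.259  0.032] 0.011466330312696298 q7 -0.193
```

The tool height now puts the rim at about shoulder level, though the torque is still low. I'll take a quick look before continuing.

```bash
python3 - <<'E'
from h import *
p,d=env.read_camera("side"); q=cv2.resize(p[170:240,270:360],None,fx=8,fy=8,interpolation=cv2.INTER_CUBIC); cv2.imwrite("pics/s4.png",cv2.convertScaleAbs(q,alpha=2)[:,:,::-1])
E
python3 o.py
```

```text
t 12.0 [ 0.5564 -0.0505  0.251 ] yaw -67.88 [-179.9    0. ] F [ 0.3  0.6 10.2] M [-0.034  0.241 -0.019] 0.011619388033728988 q7 -0.029
```

View pics/s4.png

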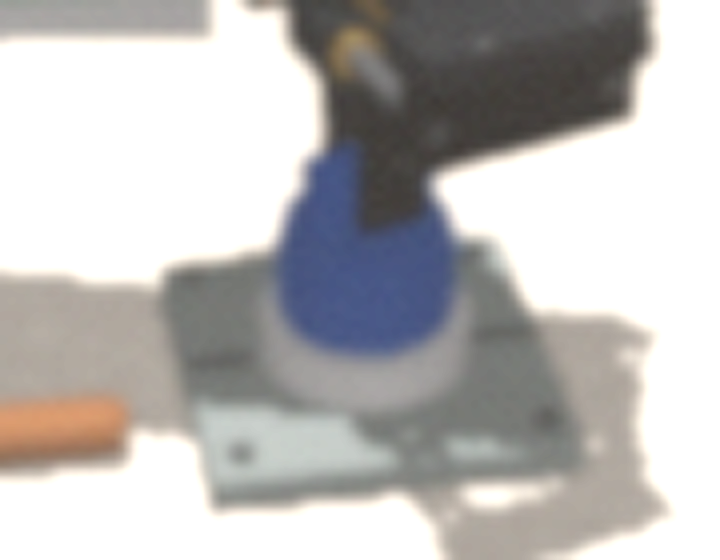

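The cap sits on or very near the shoulder, with the rim bottom at about (365,350) in the crop. I'll keep turning in small steps without pushing any further down.

Call:
carry_out(increments=[[0,0,0,-2,1],[0,0,0,-4,1],[0,0,0,-4,1]])

```text
time_s: 12.3
tool_pos: [0.5564, -0.0506, 0.251]
tool_rot: [-179.9, 0.0, -71.9]
force: [0.0, 0.1, 9.2]
grip_width: 0.0118
```

```bash
python3 o.py
```

```text
t 12.3 [ 0.5564 -0.0506  0.251 ] yaw -71.91 [-179.9    0. ] F [0.  0.1 9.2] M [-0.086  0.203  0.021] 0.011773506878596938 q7 -0.198
```

Call:
carry_out(increments=[[0,0,0,-2,1],[0,0,0,-3,1],[0,0,0,-3,1]])

```text
time_s: 12.6
tool_pos: [0.5565, -0.0507, 0.251]
tool_rot: [-179.9, 0.0, -74.9]
force: [-0.5, -0.9, 8.6]
grip_width: 0.0117
```

```bash
python3 o.py
```

```text
t 12.6 [ 0.5565 -0.0507  0.251 ] yaw -74.89 [-179.9    0. ] F [-0.5 -0.9  8.6] M [-0.165  0.177  0.023] 0.011707788581665534 q7 -0.158
```

Call:
carry_out(increments=[[0,0,0,-2,1],[0,0,0,-3,1],[0,0,0,-3,1]])

```text
time_s: 12.9
tool_pos: [0.5565, -0.0507, 0.251]
tool_rot: [-180.0, 0.0, -77.9]
force: [-0.0, -0.4, 9.8]
grip_width: 0.0119
```

```bash
python3 o.py
```

```text
t 12.9 [ 0.5565 -0.0507  0.251 ] yaw -77.89 [-180.    0.] F [-0.  -0.4  9.8] M [-0.117  0.12   0.041] 0.011859276676886975 q7 -0.159
```

Call:
carry_out(increments=[[0,0,0,-2,1],[0,0,0,-3,1],[0,0,0,-3,1]])

```text
time_s: 13.2
tool_pos: [0.5565, -0.0508, 0.251]
tool_rot: [-180.0, 0.0, -80.9]
force: [-0.6, -0.9, 9.3]
grip_width: 0.0118
```

```bash
python3 o.py
```

```text
t 13.2 [ 0.5565 -0.0508  0.251 ] yaw -80.89 [-180.    0.] F [-0.6 -0.9  9.3] M [-0.153  0.162  0.099] 0.011841089427519175 q7 -0.187
```

Torque is starting to rise at 4° from the lines. I'll go in 1.5° steps now.

Call:
carry_out(increments=[[0,0,0,-1.5,1],[0,0,0,-1.5,1]])

```text
time_s: 13.4
tool_pos: [0.5564, -0.0509, 0.251]
tool_rot: [-180.0, 0.0, -82.4]
force: [-0.5, -0.4, 9.6]
grip_width: 0.0118
```

```bash
python3 o.py
```

```text
t 13.4 [ 0.5564 -0.0509  0.251 ] yaw -82.4 [-180.    0.] F [-0.5 -0.4  9.6] M [-0.184  0.147  0.063] 0.011818887433965494 q7 -0.227
```

Call:
carry_out(increments=[[0,0,0,-1.5,1],[0,0,0,-1.5,1]])

```text
time_s: 13.6
tool_pos: [0.5565, -0.0511, 0.251]
tool_rot: [-179.9, -0.0, -83.9]
force: [-0.2, -0.4, 9.5]
grip_width: 0.0121
```

```bash
python3 o.py
```

```text
t 13.6 [ 0.5565 -0.0511  0.251 ] yaw -83.91 [-179.9   -0. ] F [-0.2 -0.4  9.5] M [-0.305  0.11   0.074] 0.01214981270106572 q7 -0.244
```

Call:
carry_out(increments=[[0,0,0,-1.5,1],[0,0,0,-1.5,1]])

```text
time_s: 13.8
tool_pos: [0.5565, -0.0513, 0.251]
tool_rot: [-179.9, -0.0, -85.4]
force: [1.1, -1.6, 9.0]
grip_width: 0.012
```

```bash
python3 o.py
```

```text
t 13.8 [ 0.5565 -0.0513  0.251 ] yaw -85.41 [-179.9   -0. ] F [ 1.1 -1.6  9. ] M [-0.364  0.17   0.103] 0.012040550672046103 q7 -0.255
```

Call:
carry_out(increments=[[0,0,0,-1.5,1],[0,0,0,-1.5,1]])

```text
time_s: 14.0
tool_pos: [0.5565, -0.0515, 0.251]
tool_rot: [-179.9, -0.0, -86.9]
force: [-0.6, -2.4, 9.4]
grip_width: 0.0116
```

```bash
python3 o.py
```

```text
t 14.0 [ 0.5565 -0.0515  0.251 ] yaw -86.91 [-179.9   -0. ] F [-0.6 -2.4  9.4] M [-0.509  0.082  0.165] 0.01161483417482142 q7 -0.297
```

Call:
carry_out(increments=[[0,0,0,-1,1],[0,0,0,-1,1]])

```text
time_s: 14.2
tool_pos: [0.5565, -0.0515, 0.251]
tool_rot: [-179.9, -0.0, -87.9]
force: [0.0, -1.6, 8.2]
grip_width: 0.0116
```

```bash
python3 o.py
```

```text
t 14.2 [ 0.5565 -0.0515  0.251 ] yaw -87.9 [-179.9   -0. ] F [ 0.  -1.6  8.2] M [-0.45   0.089  0.169] 0.011631580320508829 q7 -0.31
```

Call:
carry_out(increments=[[0,0,0,-1,1],[0,0,0,-1,1]])

```text
time_s: 14.4
tool_pos: [0.5564, -0.0516, 0.251]
tool_rot: [-179.9, -0.0, -88.9]
force: [0.7, -2.3, 8.9]
grip_width: 0.0119
```

```bash
python3 o.py
```

```text
t 14.4 [ 0.5564 -0.0516  0.251 ] yaw -88.89 [-179.9   -0. ] F [ 0.7 -2.3  8.9] M [-0.514  0.124  0.257] 0.011897741142004604 q7 -0.349
```

Call:
carry_out(increments=[[0,0,0,-1,1],[0,0,0,-1,1]])

```text
time_s: 14.6
tool_pos: [0.5565, -0.0515, 0.251]
tool_rot: [-179.9, -0.1, -89.9]
force: [0.2, -2.4, 8.3]
grip_width: 0.012
```

```bash
python3 o.py
python3 - <<'E'
from h import *
p,d=env.read_camera("side"); q=cv2.resize(p[170:240,270:360],None,fx=8,fy=8,interpolation=cv2.INTER_CUBIC); cv2.imwrite("pics/s5.png",cv2.convertScaleAbs(q,alpha=2)[:,:,::-1])
a=np.linspace(0,2*np.pi,200)
for h in(.030,.033): P=np.array([proj("side",[.557+.029*np.cos(t),-.0515+.029*np.sin(t),h]) for t in a]); print(h,"rim bottom px",P[:,1].max(),"crop",(P[:,1].max()-170)*8)
P=np.array([proj("side",[.557+.034*np.cos(t),-.0515+.034*np.sin(t),.03]) for t in a]); print("shoulder bottom crop",(P[:,1].max()-170)*8)
E
python3 o.py
```

```text
t 14.6 [ 0.5565 -0.0515  0.251 ] yaw -89.88 [-1.799e+02 -1.000e-01] F [ 0.2 -2.4  8.3] M [-0.459  0.151  0.354] 0.012002218887732419 q7 -0.402
0.03 rim bottom px 214.8188003089024 crop 358.5504024712193
0.033 rim bottom px 213.86505176860098 crop 350.9204141488078
shoulder bottom crop 368.10827560411826
t 14.65 [ 0.5564 -0.0516  0.251 ] yaw -89.87 [-1.799e+02 -1.000e-01] F [ 0.4 -1.3  8.9] M [-0.453  0.152  0.357] 0.01168837990243588 q7 -0.325
```

View pics/s5.png

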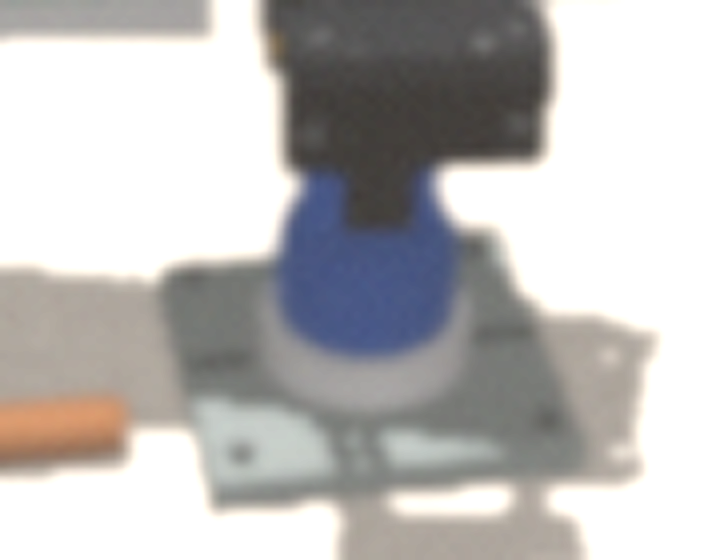

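The cap is home: 0.36 Nm, the bar within 5° of the lines, and the rim on the shoulder (crop row 357 against 358 predicted). I'll unscrew it, following the thread upward.

Call:
carry_out(increments=[[0,0,0.0005,3,1],[0,0,0.001,6,1],[0,0,0.0015,10,1],[0,0,0.0018,15,1],[0,0,0.0021,20,1],[0,0,0.0024,25,1],[0,0,0.0027,30,1],[0,0,0.003,35,1],[0,0,0.0033,40,1],[0,0,0.0036,45,1],[0,0,0.0036,45,1]])

```text
time_s: 15.75
tool_pos: [0.5552, -0.0506, 0.2526]
tool_rot: [179.9, 0.2, -44.9]
force: [0.1, -0.4, -0.1]
grip_width: 0.0118
```

```bash
python3 o.py
```

```text
t 15.75 [ 0.5552 -0.0506  0.2526] yaw -44.87 [179.9   0.2] F [ 0.1 -0.4 -0.1] M [-0.089  0.131 -0.023] 0.011782841112066305 q7 0.58
```

Call:
carry_out(increments=[[0.0005,0,0.0004,5,1],[0.0005,0,0.0007,10,1],[0.0005,0,0.001,15,1],[0.0005,0,0.0013,20,1],[0.0005,0,0.0016,25,1],[0.0005,0,0.0019,30,1],[0.0005,0,0.0022,35,1],[0.0005,0,0.0025,40,1],[0.0005,0,0.0028,45,1],[0.0005,0,0.003,50,1],[0.0005,0,0.003,55,1],[0.0005,0,0.003,60,1],[0.0005,0,0.003,60,1]])

```text
time_s: 17.05
tool_pos: [0.5558, -0.0508, 0.2561]
tool_rot: [-179.9, 0.2, 15.0]
force: [-2.4, 0.7, 0.9]
grip_width: 0.0119
```

```bash
python3 o.py
```

```text
t 17.05 [ 0.5558 -0.0508  0.2561] yaw 15.02 [-179.9    0.2] F [-2.4  0.7  0.9] M [-0.062  0.423 -0.028] 0.011934352437723181 q7 0.612
```

Rel 100°, free of the thread. Lifting slowly.

Call:
carry_out(increments=[[0,0,0.001,0,1],[0,0,0.003,0,1],[0,0,0.006,0,1],[0,0,0.01,0,1],[0,0,0.01,0,1]])

```text
time_s: 17.55
tool_pos: [0.557, -0.0509, 0.2676]
tool_rot: [180.0, -0.1, 15.1]
force: [1.0, -0.1, -0.6]
grip_width: 0.0117
```

```bash
python3 o.py
python3 - <<'E'
from h import *
# green tray centre: outer/inner via floor mask
for n in("top","side"):
    z=np.load(n+"0.npz");p=z["p"];W=cloud(n,z["d"]);hsv=cv2.cvtColor(p,cv2.COLOR_RGB2HSV); m=cv2.inRange(hsv,(55,60,30),(90,255,255))
    m=((m>0)&(np.abs(W[...,1]-.24)<.08)&(np.abs(W[...,0]-.45)<.09)&(W[...,2]<.012)).astype(np.uint8)
    m=cv2.morphologyEx(m,cv2.MORPH_OPEN,np.ones((3,3)))
    v,u=np.nonzero(m); q=np.float32([ray(n,a,b,.004)[:2]*1000 for a,b in zip(u,v)]); print(n,cv2.minAreaRect(q))
    b=(W[...,2]>.017)&(W[...,2]<.03)&(np.abs(W[...,1]-.24)<.09)&(np.abs(W[...,0]-.45)<.09)
    if n=="top": b[:223]=0
    v,u=np.nonzero(b); q=np.float32([ray(n,a,c,.022)[:2]*1000 for a,c in zip(u,v)]); print(n,"rim",cv2.minAreaRect(q))
E
```

```text
t 17.55 [ 0.557  -0.0509  0.2676] yaw 15.11 [ 1.8e+02 -1.0e-01] F [ 1.  -0.1 -0.6] M [-0.046  0.025  0.047] 0.011746759217893168 q7 -0.02
top ((454.0410461425781, 246.44949340820312), (124.73056030273438, 119.75159454345703), 0.09269385039806366)
top rim ((454.72857666015625, 244.26516723632812), (135.1353302001953, 138.50892639160156), 0.013096279464662075)Traceback (most recent call last):
  File "<stdin>", line 7, in <module>
  File "h.py", line 6, in ray
    K,T=cal(n); R,t=T[:3,:3],T[:3,3]; o=-R.T@t; d=R.T@np.linalg.inv(K)@[u,v,1]
        ~~~^^^
  File "h.py", line 4, in cal
    c=env.get_calibration(n); return np.array(c["K"]),np.array(c["camera_from_world"])
ValueError: time passes only in moves, steps and waits
```

Tray centre is (0.4545, 0.2445). Lift and carry.

Call:
carry_out(increments=[[0,0,0.02,0,1],[0,0,0.05,0,1],[-0.01,0.02,0.06,0,1],[-0.025,0.06,0.06,0,1],[-0.04,0.1,0.06,0,1],[-0.055,0.145,0.06,0,1],[-0.07,0.19,0.06,0,1],[-0.085,0.23,0.06,0,1],[-0.095,0.265,0.06,0,1],[-0.1,0.285,0.06,0,1],[-0.1025,0.295,0.05,0,1],[-0.1025,0.295,0.03,0,1],[-0.1025,0.295,0.01,0,1],[-0.1025,0.295,-0.01,0,1],[-0.1025,0.295,-0.02,0,1],[-0.1025,0.295,-0.028,0,1],[-0.1025,0.295,-0.034,0,1],[-0.1025,0.295,-0.034,0,1]])

```text
time_s: 19.35
tool_pos: [0.4542, 0.2438, 0.2324]
tool_rot: [180.0, 0.0, 15.1]
force: [-0.3, -0.2, -1.5]
grip_width: 0.0118
```

```bash
python3 o.py
python3 - <<'E'
from h import *
p,d=env.read_camera("side"); q=cv2.resize(p[110:200,220:350],None,fx=5.5,fy=5.5,interpolation=cv2.INTER_CUBIC); cv2.imwrite("pics/s6.png",cv2.convertScaleAbs(q,alpha=1.6)[:,:,::-1])
E
```

```text
t 19.35 [0.4542 0.2438 0.2324] yaw 15.11 [180.   0.] F [-0.3 -0.2 -1.5] M [-0.1    0.026  0.032] 0.011804589603481845 q7 0.011
```

View pics/s6.png

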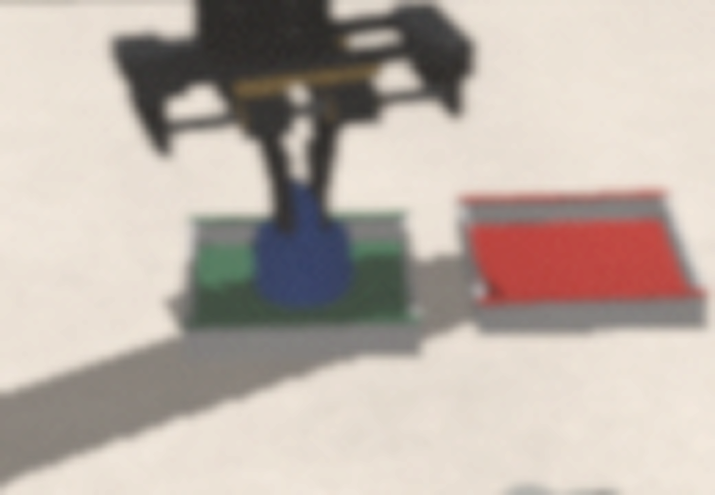

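The cap is centred over the green tray with about 7 mm to go. Lowering gently until contact.

Call:
carry_out(increments=[[0,0,-0.002,0,1],[0,0,-0.004,0,1],[0,0,-0.006,0,1],[0,0,-0.007,0,1],[0,0,-0.007,0,1]])

```text
time_s: 19.9
tool_pos: [0.4541, 0.2441, 0.2257]
tool_rot: [180.0, 0.0, 15.1]
force: [-0.3, -0.5, -0.3]
grip_width: 0.012
```

Call:
carry_out(increments=[[0,0,-0.0005,0,1],[0,0,-0.001,0,1],[0,0,-0.0015,0,1],[0,0,-0.0015,0,1]])

```text
time_s: 20.3
tool_pos: [0.4542, 0.2441, 0.225]
tool_rot: [-180.0, -0.0, 15.1]
force: [-1.4, -1.4, 5.1]
grip_width: 0.0117
```

Contact is confirmed: 5 N at TCP height 0.225, as predicted. I'll release and retreat.

Call:
carry_out(increments=[[0,0,0,0,0.8],[0,0,0,0,0.5],[0,0,0,0,0.2],[0,0,0,0,0.2],[0,0,0,0,0.2],[0,0,0.01,0,0.2],[0,0,0.03,0,0.2],[0,0,0.07,0,0.2],[0,0,0.11,0,0.2],[0,0,0.15,0,0.2],[0,0,0.18,0,0.2],[0.03,-0.04,0.18,0,0.2],[0.05,-0.08,0.18,0,0.2],[0.07,-0.12,0.18,0,0.2],[0.07,-0.16,0.18,0,0.2],[0.07,-0.2,0.18,0,0.2],[0.07,-0.24,0.18,0,0.2],[0.07,-0.28,0.18,0,0.2],[0.07,-0.3,0.18,0,0.2],[0.07,-0.3,0.18,0,0.2]])

```text
time_s: 22.3
tool_pos: [0.5236, -0.06, 0.4053]
tool_rot: [179.9, -0.1, 14.7]
force: [0.7, -0.4, 0.2]
grip_width: 0.0348
```

```bash
python3 o.py
python3 - <<'E'
from h import *
for n in("top","side"):
    p,d=env.read_camera(n); cv2.imwrite(f"pics/{n}7.png",cv2.convertScaleAbs(p,alpha=1.4)[:,:,::-1])
    hsv=cv2.cvtColor(p,cv2.COLOR_RGB2HSV); W=cloud(n,d); m=cv2.inRange(hsv,(105,90,20),(130,255,255)); k,l,st,ce=cv2.connectedComponentsWithStats(m)
    for i in range(1,k):
        if st[i,4]>40: print(n,st[i],np.nanmedian(W[l==i],0).round(3),np.nanmax(W[l==i],0).round(3))
E
```

```text
t 22.3 [ 0.5236 -0.06    0.4053] yaw 14.74 [ 1.799e+02 -1.000e-01] F [ 0.7 -0.4  0.2] M [-0.088  0.104  0.012] 0.034779829008797815 q7 0.282
top [380 181  17  16 195] [ 0.597 -0.244  0.027] [ 0.617 -0.226  0.051]
top [414 216  18  16 197] [ 0.506 -0.327  0.027] [ 0.526 -0.308  0.051]
top [180 238  25  24 425] [0.454 0.24  0.039] [0.483 0.279 0.071]
side [218  24  27   9 218] [0.274 1.059 0.281] [0.332 1.136 0.288]
side [266 145  18  22 243] [0.453 0.222 0.038] [0.481 0.266 0.067]
side [336 253  18  23 288] [ 0.595 -0.258  0.026] [ 0.615 -0.239  0.048]
side [296 283  20  27 342] [ 0.504 -0.342  0.026] [ 0.523 -0.314  0.048]
```

View pics/side7.png

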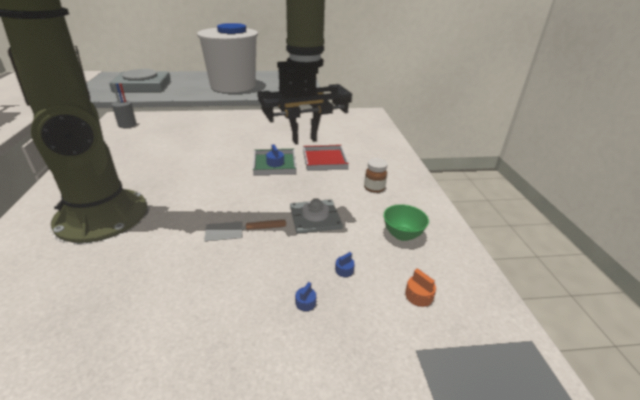

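View pics/top7.png

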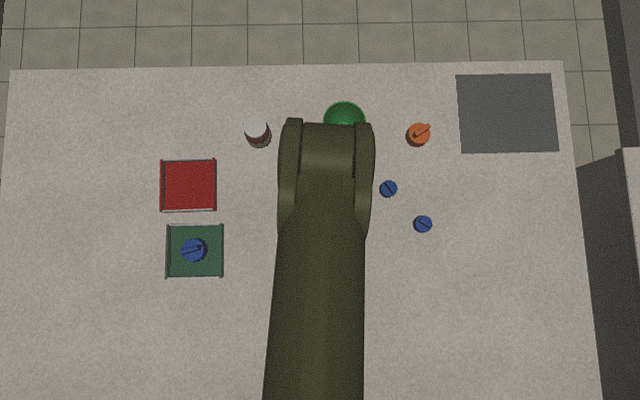

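The cap stands upright in the green tray, at top (193,250) and side (275,157). The roof is at 0.038 m, which is the floor plus 34 mm. The bystanders look unmoved and the arm is clear, so I'll hand the job in.

```bash
python3 -c "
from cell import env
print(env.sign_off())"
```

```text
the job is handed in; nothing more can be done
None
```

I screwed the 58 mm blue cap onto the gauge, and it turned fully home. I then unscrewed it, set it upright in the green tray and let go; the clock read about 22 s when I handed the job in.

- **Home check:** the torque rose only at the end, and I stopped at about 0.36 Nm. The bar was then about 5° past the black lines. The rim was level with the shoulder, both by tool height and in the side picture. There was no stop in the 30–45° range where a bad cap would jam.
- **After placing:** both cameras show the cap upright near the middle of the green tray. Its roof is at 38 mm, as expected on the tray floor, and the arm is well clear. The orange cap, bowl and jar look unmoved in the pictures. The spatula does too, but only the side view shows it because the arm hid it from the top camera.
- **Readings that disagreed:**
  - The rim touched the shoulder about 20° before the cap tightened. I put this down to play in the thread under my roughly 9 N push.
  - The joint 7 effort did not match the wrist torque while the arm was moving, so I went by the wrist torque.
  - A tray measurement from the side camera was refused. The tray centre therefore came from the top view alone, and the final pictures agree with it.

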